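Line up the small containers by height

ROBOT

A 6-joint arm with a two-finger parallel gripper is mounted at the origin on a cart in front of the work surface, level with it; the furniture and walls round the work are solid. World frame = base frame: x ahead of the robot, y to its left, z up, the work surface at z = 0. Lengths are in m, angles in degrees, forces in N, time in s.
With the tool pointing down it reaches from about 0.375 to 0.9 m from the base axis. Payload 3.1 kg.
Tool frame: the origin (TCP) lies at the very end of the fingers, on their centre line; the grasp point (between the pads) lies 19 mm behind it (env.tcp_to_grasp is the distance from the TCP to the grasp point, in m); z points along the fingers, y is the direction in which the jaws open and shut (so a half turn about z gives the same grasp; the last joint's range is limited). The gripper opens to 87 mm and grips with 3 to 60 N. Pads are 19 mm wide; open, the fingers measure 117 mm over their backs; the gripper's body (75 mm by 190 mm) begins 51 mm behind the grasp point.
Start: joints at [58.356, 30.224, 82.088, -0, 67.689, -10.227], TCP at [0.228, 0.582, 0.223] pointing down, gripper open.
Joint ranges: [-176.69, 176.69], [-43.24, 126.21], [12.49, 139.97], [-82, 262], [0, 151.66], [-163.58, 163.58]. Speed limits (degrees/s): [159.86, 159.86, 180, 180, 180, 180].

INTERFACE

Orientations are given as a 3x3 rotation matrix whose columns are the frame's x, y, z axes.
In Python, from station import env, read_camera, camera_info, job, cut_out, pinpoint gives the robot as it stands. The module is installed in compiled form; this text tells all that it offers.
- The arm moves only by the shell command python3 -m handwheel 'ROWS'. ROWS is JSON, a list of rows, each a list of 7 numbers: the shift along the tool's x, y, z in m, then the turn, a rotation vector about the tool's x, y, z in degrees, then the opening, from -1 (shut) to 1 (fully open). In form: [[dx, dy, dz, rx, ry, rz, gripper], ...]. A call has 1 to 12 rows; each row shifts and turns the pose as measured when the row begins, along the tool's axes as they then stand; what a row does not reach is not made up. A row lasts 1/10 s, in which the tool goes at most 50 mm and 8.59 degrees, less where a joint would pass 70% of its speed; a pose out of reach is approached as far as the arm can. A call with a gripper value outside its range is refused whole. The fingers move at their own pace and stop on an object; the grip force is fixed at half the most. Time passes only in rows, so rows that do not move let the fingers close. It gives the time, the measured TCP pose, the force and the opening at its end, in the units of the state.
- env.observe(): the state, without advancing time (a new reading comes with each control period).
- read_camera(name): name is "side" or "top"; returns (picture, depth): 384x512x3 uint8, red, green, blue; 384x512 float32, m along the optical axis (not along the pixel's ray), 0 where there is no reading.
- camera_info(name): a dict with "vertical_fov" (degrees; the focal length in pixels is half the picture's height over the tangent of half this angle, whatever the lens; pixels are square), "cx", "cy" (the principal point, pixels), "k1" (the pictures are not rectified: a ray, as slopes to the right and down, at radius r is drawn at 1 + k1 r^2 times it, then the intrinsics apply), "rvec" (rotation vector, rad) and "tvec" (3), from world to camera coordinates, as OpenCV has them. Camera axes: x right, y down, z forward; pixel columns grow to the right and rows downward; lengths in m; the calibration is good to about 2 mm. A picture is of the moment at which its call begins. camera_info takes no time and is no camera call.
- job.hand_in(): hands the job in, once; it reports no verdict.
Trained networks look in the newest picture that a camera, given by its name, has taken for a name from the list of things; names that differ only in an ending like _2 or _b are one class to them, and where a whole thing is asked for, a point or a joint stands for the part that bears it (a point fixed in the world has none). Each returns a list of dicts, best first, with "p" (0 to 1); they miss things now and then, are a little off and sometimes report something else, mostly with a low value. They report only what shows in the picture. A call takes as long as a camera call.
- cut_out(camera, name): "mask" (384x512 bool, what is visible of it) and "xy" ([column, row] in pixels, amid what is visible of it).
- pinpoint(camera, name): "xy" ([column, row] in pixels: a listed point, or the origin of a listed thing).
The state is a dict: "time_s": time; "joints": joint angles; "dq": joint speeds; "joint_torque": joint torques, N m; "tcp_pos": TCP position; "ee_rot": TCP orientation; "force": force on the tool from outside, world axes, zero at the start; "moment": the same for the moment, N m; "finger_gap": finger opening in m.
Only numpy, scipy, OpenCV 4.12 (cv2) and the standard library are available. Lean on these libraries where they do the work, as an engineer would, in place of code of your own. Each camera call takes 0.05 s, during which the arm holds its last target.

TASK

Line up the spice jar, the small tin, the small low pot and the tealight on the row of four cork coasters in order of height: the tallest on the end coaster that has the green mug behind it, then each lower than the last towards the other end. Each stands upright in the middle of its own coaster; the green mug and the wide flat pot behind the row stay where they are.

Things in the scene. Friction and masses are not known exactly. Their poses are not given: they have to be found in the camera images.
- spice_jar: Spice jar of clear glass with a light brown filling and a yellow-brown cap (fixed on), 96 mm tall, the tallest of the four. Squarish body 41 mm wide across the flats (flats face its x and y axes) up to 76 mm, round cap 41 mm across from 76 to 96 mm above the origin. Origin: centre of its underside, z up. Loose, about 0.11 kg.
- small_tin: Small round food tin, green and white with a metal top, 57 mm across and 72 mm tall, second tallest. Origin: centre of its underside, z up. Loose, about 0.18 kg.
- low_pot: Small low round pot, white with a light brown lid (fixed on), 62 mm across and 35 mm tall, third tallest. Origin: centre of its underside, z up. Loose, about 0.07 kg.
- tealight: Tealight, a cream candle in a round thin metal cup, 38 mm across and 19 mm tall, the lowest. Origin: centre of its underside, z up. Very light, about 0.011 kg.
- green_mug: Plain dark green mug, 86 mm across and 118 mm with its handle, 96 mm tall, standing upright on the worktop about 180 mm behind (+x of) one end coaster of the row, the left or the right; it marks the tall end. Origin: on its underside, within its footprint. Loose; not to be moved.
- wide_pot: Wide flat round pot with a white lid, 90 mm across and 32 mm tall, standing on the worktop behind the other end coaster. Not one of the four to line up. Origin: centre of its underside. Loose; not to be moved. Above it, 0.53 m over the worktop, hangs a wall cabinet: front at x = 0.62 m, handles at 0.58 m; do not swing a stretched-out wrist through it.
- coaster_1: Round cork coaster, 76 mm across and 6 mm thick, at the left (+y) end of the row. Origin: centre of its underside, which is 12 mm above the worktop, so its top is at 18 mm. Stuck down on a wooden board (110 x 390 mm, 12 mm thick) with the other three, in a row about 94 mm apart.
- coaster_2: Round cork coaster, 76 mm across and 6 mm thick, second from the left (+y). Origin: centre of its underside, which is 12 mm above the worktop, so its top is at 18 mm. Stuck down on a wooden board (110 x 390 mm, 12 mm thick) with the other three, in a row about 94 mm apart.
- coaster_3: Round cork coaster, 76 mm across and 6 mm thick, third from the left (+y). Origin: centre of its underside, which is 12 mm above the worktop, so its top is at 18 mm. Stuck down on a wooden board (110 x 390 mm, 12 mm thick) with the other three, in a row about 94 mm apart.
- coaster_4: Round cork coaster, 76 mm across and 6 mm thick, at the right (-y) end of the row. Origin: centre of its underside, which is 12 mm above the worktop, so its top is at 18 mm. Stuck down on a wooden board (110 x 390 mm, 12 mm thick) with the other three, in a row about 94 mm apart.

How it is judged (in metres and radians):
At the end, for the whole second after the job is handed in: Counting from the end coaster nearest the green mug: spice jar, small tin, small low pot, tealight, each upright (within 0.1 rad), its centre within 13 mm of its coaster's centre, standing on the coaster's top, at rest and released (((horizontal distance between green_mug and coaster_1 below 0.23 m and horizontal distance between spice_jar and coaster_1 below 0.013 m and z of spice_jar in the frame of coaster_1 between 0.002 and 0.011 m and horizontal distance between small_tin and coaster_2 below 0.013 m and z of small_tin in the frame of coaster_2 between 0.002 and 0.011 m and horizontal distance between low_pot and coaster_3 below 0.013 m and z of low_pot in the frame of coaster_3 between 0.002 and 0.011 m and horizontal distance between tealight and coaster_4 below 0.013 m and z of tealight in the frame of coaster_4 between 0.002 and 0.011 m) or (horizontal distance between green_mug and coaster_4 below 0.23 m and horizontal distance between spice_jar and coaster_4 below 0.013 m and z of spice_jar in the frame of coaster_4 between 0.002 and 0.011 m and horizontal distance between small_tin and coaster_3 below 0.013 m and z of small_tin in the frame of coaster_3 between 0.002 and 0.011 m and horizontal distance between low_pot and coaster_2 below 0.013 m and z of low_pot in the frame of coaster_2 between 0.002 and 0.011 m and horizontal distance between tealight and coaster_1 below 0.013 m and z of tealight in the frame of coaster_1 between 0.002 and 0.011 m)) and angle between each of spice_jar, small_tin, low_pot, tealight's own z axis and vertical below 0.1 rad and linear speed of each of spice_jar, small_tin, low_pot, tealight below 0.02 m/s and angular speed of each of spice_jar, small_tin, low_pot, tealight below 0.3 rad/s); the robot touches nothing.
It fails at once if the green mug is shifted by more than 30 mm or tipped (distance of green_mug from where it was at the start of the episode above 0.03 m or angle between green_mug's own z axis and vertical above 0.25 rad).
It fails at once if the wide flat pot is shifted by more than 30 mm or tipped (distance of wide_pot from where it was at the start of the episode above 0.03 m or angle between wide_pot's own z axis and vertical above 0.25 rad).
It also fails if it takes over 115 s, if anything falls off the work surface, if the arm or the gripper's body presses on something with over 40 N, if the wrist force passes 120 N, or if a joint passes its speed limit or range.

## Working session

There is one attempt and no reset: what is moved stays moved. The work goes in short steps, Python scripts to look and compute and a shell command to move; the robot and the scene stay as the last step left them, time stands still between calls to the robot, and variables do not carry over. Pictures are saved under pics/ and viewed, and the job is handed in when it is done.

```bash
mkdir -p pics; cat > h.py <<'E'
import numpy as np, cv2
from station import env, read_camera, camera_info, job, cut_out, pinpoint
def cam(n):
    i=camera_info(n); f=192/np.tan(np.radians(i["vertical_fov"])/2)
    R,_=cv2.Rodrigues(np.array(i["rvec"],float)); t=np.array(i["tvec"],float)
    return i,f,R,t
def ray(n,uv):
    i,f,R,t=cam(n)
    K=np.array([[f,0,i["cx"]],[0,f,i["cy"]],[0,0,1.]])
    p=cv2.undistortPoints(np.array(uv,float).reshape(-1,1,2),K,np.array([i["k1"],0,0,0.])).reshape(-1,2)
    d=np.c_[p,np.ones(len(p))]
    return -R.T@t,(d@R)   # origin, directions (unit depth)
def atz(n,uv,z):
    o,d=ray(n,uv); return o+d*((z-o[2])/d[:,2])[:,None]
def cloud(n,depth,mask=None):
    if mask is None: mask=depth>0
    v,u=np.nonzero(mask&(depth>0)); o,d=ray(n,np.c_[u,v]); return o+d*depth[v,u][:,None]
E
python3 - <<'E'
from h import *
np.set_printoptions(precision=4,suppress=True)
for n in("top","side"):
    p,d=read_camera(n); cv2.imwrite(f"pics/{n}0.png",p[:,:,::-1]); np.savez(f"{n}0.npz",p=p,d=d)
    i,f,R,t=cam(n); print(n,f,i['k1'],-R.T@t,R[2])
    for k in["spice_jar","small_tin","low_pot","tealight","green_mug","wide_pot","coaster_1"]:
        for r in cut_out(n,k)[:5]:
            m=r["mask"]; c=cloud(n,d,m)
            if len(c)==0: print(k,r["p"],"none");continue
            hi=np.percentile(c[:,2],95); tp=c[c[:,2]>hi-.006]
            print(k,round(r["p"],2),r["xy"],m.sum(),"med",np.median(c,0),"zmax",hi,"topmid",(tp.min(0)+tp.max(0))/2, "ext",np.ptp(tp,0))
print(env.observe())
E
```

```text
top 367.83150299737497 -0.028392058316122803 [0.4115 0.0114 1.0821] [ 0.0973 -0.0283 -0.9949]
spice_jar 0.92 [357.9, 184.6] 362 med [ 0.5143 -0.2989  0.0871] zmax 0.09715745172816757 topmid [ 0.5169 -0.3072  0.0953] ext [0.0387 0.0392 0.008 ]
small_tin 0.74 [141.9, 188.1] 451 med [0.5039 0.2863 0.0666] zmax 0.07104040862221535 topmid [0.5067 0.2903 0.0704] ext [0.0557 0.0564 0.0107]
small_tin 0.25 [215.4, 130.8] 918 med [0.6819 0.1023 0.0333] zmax 0.09354924244704965 topmid [0.6724 0.1049 0.0926] ext [0.0829 0.0988 0.01  ]
green_mug 0.81 [214.9, 130.7] 1033 med [0.6802 0.1031 0.031 ] zmax 0.09348505001142376 topmid [0.6725 0.1049 0.0926] ext [0.083  0.0988 0.01  ]
wide_pot 0.84 [303.1, 144.3] 758 med [ 0.6391 -0.1581  0.0312] zmax 0.034493030749894515 topmid [ 0.6409 -0.1597  0.0331] ext [0.087  0.0856 0.0091]
coaster_1 0.95 [299.0, 205.3] 485 med [ 0.464  -0.1427  0.0168] zmax 0.020291560333705876 topmid [ 0.4631 -0.1421  0.0187] ext [0.0672 0.0706 0.0088]
coaster_1 0.94 [266.3, 203.8] 480 med [ 0.4666 -0.0517  0.0166] zmax 0.019920800196636754 topmid [ 0.4665 -0.0506  0.018 ] ext [
[... 2126 characters left out ...]
0731 0.0076]
coaster_1 0.66 [259.4, 220.8] 358 med [ 0.4599 -0.0492  0.0181] zmax 0.02127330634162223 topmid [ 0.4615 -0.0484  0.0189] ext [0.076  0.0738 0.007 ]
{'time_s': 0.8, 'joints': array([ 58.357 ,  30.2207,  82.0875,   0.0001,  67.69  , -10.2271]), 'dq': array([ 0.0002, -0.0317,  0.0707, -0.0356,  0.0561, -0.0036]), 'joint_torque': array([ -0.0004, -43.9944, -17.6984,   0.0633,   0.0503,  -0.    ]), 'tcp_pos': array([0.2282, 0.5818, 0.2226]), 'ee_rot': array([[-0.931 ,  0.3651,  0.    ],
       [ 0.3651,  0.931 ,  0.    ],
       [-0.    ,  0.    , -1.    ]]), 'force': array([-0.7285, -0.517 , -0.817 ]), 'moment': array([-0.051 , -0.0273, -0.0266]), 'finger_gap': 0.08693056894337918}
```

View pics/top0.png

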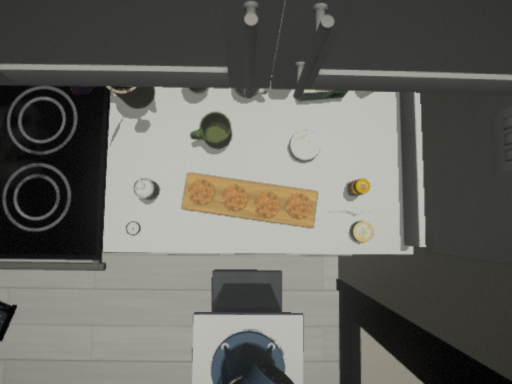

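View pics/side0.png

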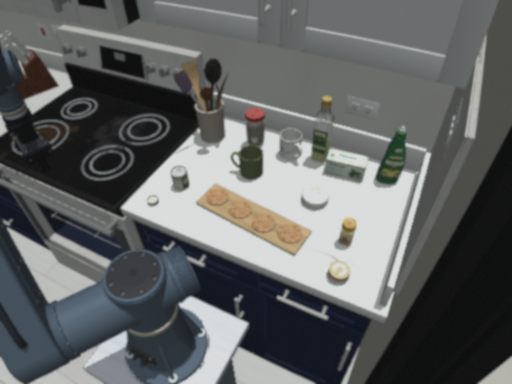

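Top view: mug (215,130) stands behind the left coaster, coaster_1 (202,192), so the jar goes on c1, tin on c2, low pot on c3 and tealight on c4. The objects are at: tin (145,188), tealight (133,228), jar (361,186), low pot (362,231). Next I'll refine the positions.

```bash
cat > m.py <<'E'
from h import *
np.set_printoptions(precision=4,suppress=True)
# objects: approx xy, height, radius
O=dict(spice_jar=((.515,-.307),.096,.0205),small_tin=((.504,.291),.072,.0285),low_pot=((.385,-.31),.035,.031),tealight=((.390,.336),.019,.019))
def top_centre(n,d,xy,h,r,dz=.007):
    c=cloud(n,d); s=c[(np.hypot(c[:,0]-xy[0],c[:,1]-xy[1])<r+.025)&(abs(c[:,2]-h)<dz)]
    if len(s)<8: return None
    (x,y),R=cv2.minEnclosingCircle(s[:,:2].astype(np.float32)); return np.array([x,y,R,s[:,0].mean(),s[:,1].mean(),len(s)])
E
python3 - <<'E'
from m import *
for n in("top","side"):
    d=np.load(n+"0.npz")["d"];p=np.load(n+"0.npz")["p"]
    print(n)
    for k,(xy,h,r) in O.items(): print(k,top_centre(n,d,xy,h,r))
    hsv=cv2.cvtColor(p,cv2.COLOR_RGB2HSV)
    for r in cut_out(n,"coaster_1")[:4]:
        v,u=np.nonzero(r["mask"]); w=atz(n,np.c_[u,v],.018)
        (x,y),R=cv2.minEnclosingCircle(w[:,:2].astype(np.float32)); print("c",w.mean(0)[:2],x,y,R)
    for k in O:
        for r in pinpoint(n,k)[:2]: print(k,r["p"],r["xy"],atz(n,[r["xy"]],0.)[0][:2])
    for r in cut_out(n,"low_pot")[:2]:print(r["xy"],r["p"])
    big=cv2.resize(p,None,fx=4,fy=4,interpolation=cv2.INTER_CUBIC)
    a=big[680:1000,480:1560] if n=="top" else big[560:1160,540:1440]
    a=cv2.resize(a,(800,int(a.shape[0]*800/a.shape[1])))
    cv2.imwrite(f"pics/{n}0c.png",a[:,:,::-1])
E
```

```text
top
spice_jar [  0.5166  -0.3079   0.0207   0.5165  -0.3071 177.    ]
small_tin [  0.5052   0.2917   0.0297   0.5064   0.2917 305.    ]
low_pot [  0.3911  -0.3265   0.031    0.391   -0.3259 358.    ]
tealight [ 0.3945  0.3338  0.0191  0.394   0.3302 41.    ]
c [ 0.4632 -0.143 ] 0.4629442095756531 -0.14276620745658875 0.03669852763414383
c [ 0.4674 -0.0507] 0.4674191474914551 -0.050582267343997955 0.03625864535570145
c [0.5018 0.1401] 0.5007557272911072 0.14074018597602844 0.037626419216394424
c [0.4846 0.0433] 0.4837266206741333 0.04255732148885727 0.039035893976688385
spice_jar 0.69 [352.5, 189.2] [ 0.5141 -0.3082]
small_tin 0.63 [148.3, 191.4] [0.5002 0.2961]
low_pot 0.81 [358.7, 229.5] [ 0.3947 -0.3249]
tealight 0.5 [137.2, 228.3] [0.3922 0.3243]
side
spice_jar [  0.5139  -0.3056   0.0209   0.5116  -0.3069 131.    ]
small_tin [  0.5025   0.2939   0.0314   0.5015   0.2931 170.    ]
low_pot [  0.3883  -0.3247   0.0319   0.3864  -0.3259 338.    ]
tealight [ 0.3894  0.3367  0.022   0.3909  0.3362 49.    ]
c [0.48   0.0439] 0.4794226288795471 0.044722020626068115 0.03969252109527588
c [ 0.4584 -0.1424] 0.4593621492385864 -0.141811341047287 0.039208535104990005
c [0.4953 0.1407] 0.49615854024887085 0.1396341323852539 0.03928175941109657
c [ 0.4596 -0.0489] 0.46132463216781616 -0.050626058131456375 0.03988609462976456
spice_jar 0.66 [344.0, 241.5] [ 0.5162 -0.3036]
small_tin 0.56 [178.7, 185.7] [0.4977 0.3027]
low_pot 0.69 [334.9, 274.2] [ 0.3911 -0.3164]
tealight 0.59 [152.0, 200.2] [0.3979 0.3465]
[250.3, 162.2] 0.67
```

View pics/top0c.png

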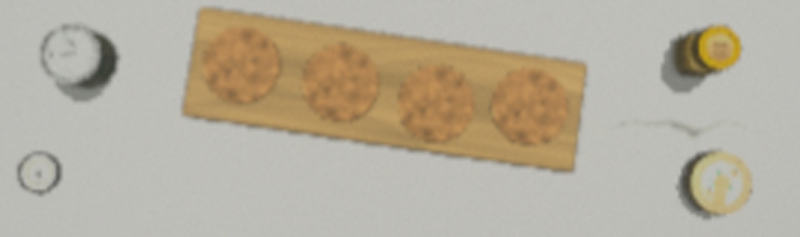

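View pics/side0c.png

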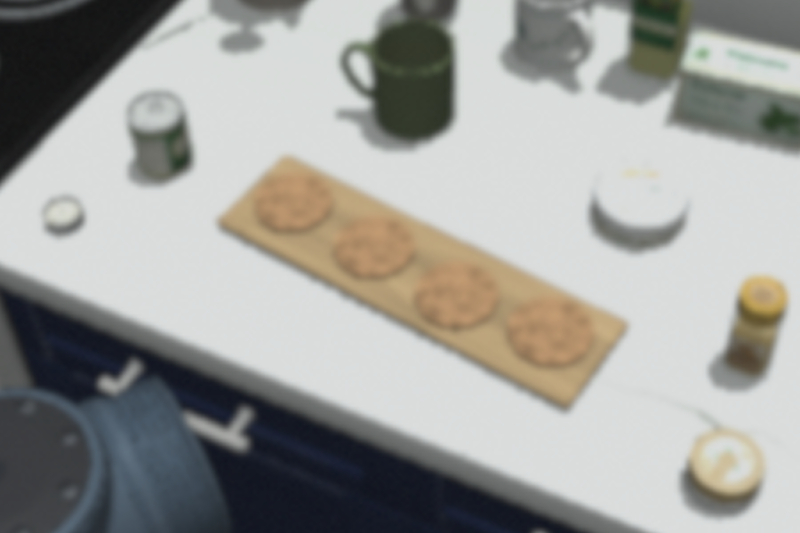

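```bash
python3 - <<'E'
from m import *
p=np.load("top0.npz")["p"]
# warp to metric planes: coasters z=.018, 1px=.5mm
def warp(n,p,x0,x1,y0,y1,z,s=.0005):
    X=np.arange(x1,x0,-s);Y=np.arange(y1,y0,-s)
    g=np.stack(np.meshgrid(X,Y,indexing="ij"),-1).reshape(-1,2)
    i,f,R,t=cam(n);K=np.array([[f,0,i["cx"]],[0,f,i["cy"]],[0,0,1.]])
    uv,_=cv2.projectPoints(np.c_[g,np.full(len(g),z)],np.array(i["rvec"],float),t,K,np.array([i["k1"],0,0,0.]))
    uv=uv.reshape(len(X),len(Y),2).astype(np.float32)
    return cv2.remap(p,uv[...,0],uv[...,1],cv2.INTER_CUBIC)
for n in("top","side"):
    p=np.load(n+"0.npz")["p"]
    a=warp(n,p,.4,.57,-.2,.2,.018)
    for y in np.arange(.2,-.2,-.05): cv2.putText(a,"%.2f"%y,(int((.2-y)/.0005),10),0,.35,(0,0,255))
    hsv=cv2.cvtColor(warp(n,p,.4,.57,-.2,.2,.018),cv2.COLOR_RGB2HSV)
    C=[(.499,.1405),(.482,.0435),(.464,-.05),(.461,-.1425)]
    for x,y in C: cv2.circle(a,(int((.2-y)/.0005),int((.57-x)/.0005)),76,(0,255,0),1)
    j=warp(n,p,.47,.56,-.36,-.25,.076,.0002)
    cv2.imwrite(f"pics/{n}w.png",a[:,:,::-1]); cv2.imwrite(f"pics/{n}j.png",j[:,:,::-1])
E
```

```text
(no output)
```

View pics/topw.png

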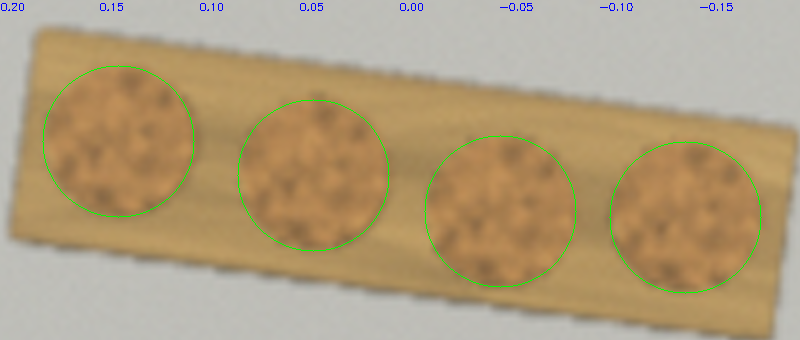

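View pics/sidew.png

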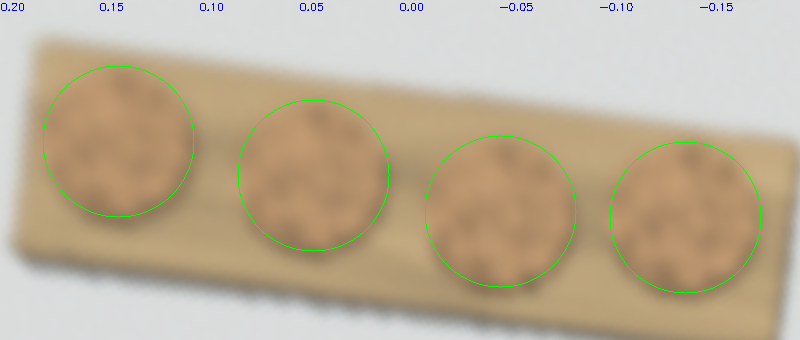

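View pics/topj.png

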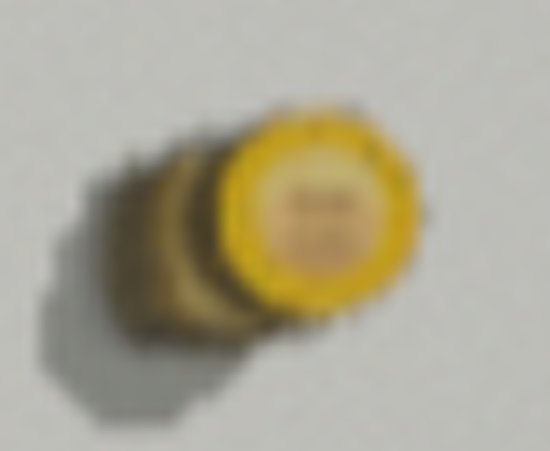

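View pics/sidej.png

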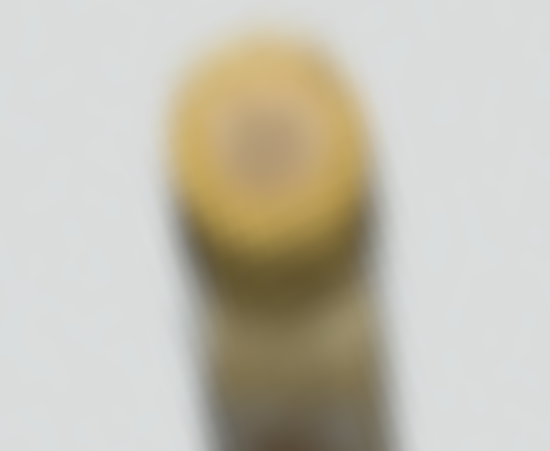

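Both rectified views agree on the coaster centres to about 2 mm: c1 (.499,.1405), c2 (.482,.0435), c3 (.464,-.050), c4 (.461,-.1425). I'll set the jaws along world x, so tool x = world y, tool y = world x and tool z = down. The order is tin, tealight, jar, low pot.

```bash
python3 -m handwheel '[[0,0,0,0,0,8.5,1],[0,0,0,0,0,8.5,1],[0,0,0,0,0,8.5,1],[0,0,0,0,0,8.5,1],[0,0,0,0,0,8.5,1],[0,0,0,0,0,8.5,1],[0,0,0,0,0,8.5,1],[0,0,0,0,0,8.5,1],[0,0,0,0,0,0,1]]'; python3 -c "
from station import env;o=env.observe();print(o['joints'],o['tcp_pos'],o['ee_rot'])"
```

```text
time_s: 2.3
tcp_pos: [0.2281, 0.5818, 0.2225]
ee_rot: [[0.008, 1.0, -0.0], [1.0, -0.008, -0.0], [-0.0, -0.0, -1.0]]
force: [0.9, -0.1, 0.1]
finger_gap: 0.0872
[5.83574349e+01 3.02259369e+01 8.20912421e+01 2.18732423e-03
 6.76955465e+01 5.87955068e+01] [0.2281172  0.58178561 0.22250257] [[ 7.66020323e-03  9.99970649e-01 -1.46587951e-04]
 [ 9.99970645e-01 -7.66022820e-03 -1.70554638e-04]
 [-1.71672530e-04 -1.45277165e-04 -9.99999975e-01]]
```

```bash
python3 -m handwheel '[[-0.036,0.0345,0,0,0,0,1],[-0.036,0.0345,0,0,0,0,1],[-0.036,0.0345,0,0,0,0,1],[-0.036,0.0345,0,0,0,0,1],[-0.036,0.0345,0,0,0,0,1],[-0.036,0.0345,0,0,0,0,1],[-0.036,0.0345,0,0,0,0,1],[-0.036,0.0345,0,0,0,0,1],[0,0,0,0,0,0,1]]'
```

```text
time_s: 3.2
tcp_pos: [0.5122, 0.2942, 0.223]
ee_rot: [[-0.032, 0.999, 0.007], [0.999, 0.032, 0.005], [0.005, 0.007, -1.0]]
force: [0.5, 0.3, -0.4]
finger_gap: 0.0869
```

```bash
python3 -m handwheel '[[-0.002,-0.008,0,0.4,-0.3,1.8,1],[0,0,0.03,0,0,0,1],[0,0,0.03,0,0,0,1],[0,0,0.03,0,0,0,1],[0,0,0.02,0,0,0,1],[0,0,0,0,0,0,1]]'
```

```text
time_s: 3.8
tcp_pos: [0.5054, 0.293, 0.1117]
ee_rot: [[-0.013, 1.0, 0.004], [1.0, 0.013, 0.003], [0.003, 0.004, -1.0]]
force: [0.2, -0.6, -0.3]
finger_gap: 0.0866
```

```bash
python3 -m handwheel '[[0,-0.001,0.03,0.2,-0.2,0.7,1],[0,0,0.03,0,0,0,1],[0,0,0.018,0,0,0,1],[0,0,0.008,0,0,0,1],[0,0,0,0,0,0,1],[0,0,0,0,0,0,-1],[0,0,0,0,0,0,-1],[0,0,0,0,0,0,-1],[0,0,0,0,0,0,-1],[0,0,0,0,0,0,-1],[0,0,0,0,0,0,-1]]'
```

```text
time_s: 4.9
tcp_pos: [0.5094, 0.2988, 0.0335]
ee_rot: [[-0.013, 1.0, 0.015], [1.0, 0.013, 0.006], [0.005, 0.015, -1.0]]
force: [0.8, 0.1, -2.2]
finger_gap: 0.0568
```

```bash
python3 -m handwheel '[[0,0,-0.02,0,0,0,-1],[0,0,-0.03,0,0,0,-1],[0,0,-0.04,0,0,0,-1],[0,0,-0.04,0,0,0,-1],[0,0,0,0,0,0,-1]]'
cat > look.py <<'E'
import sys
from m import *
np.set_printoptions(precision=4,suppress=True)
tag=sys.argv[1]
box=[float(a) for a in sys.argv[2:4]] if len(sys.argv)>3 else None
for n in("top","side"):
    p,d=read_camera(n); np.savez(f"{n}_{tag}.npz",p=p,d=d)
    i,f,R,t=cam(n)
    if box:
        K=np.array([[f,0,i["cx"]],[0,f,i["cy"]],[0,0,1.]])
        z=float(sys.argv[4])
        uv,_=cv2.projectPoints(np.array([[box[0],box[1],z]]),np.array(i["rvec"],float),t,K,np.array([i["k1"],0,0,0.]))
        u,v=uv.ravel().astype(int); u=min(max(u,60),452);v=min(max(v,45),339)
        p=cv2.resize(p[v-45:v+45,u-60:u+60],(400,300),interpolation=cv2.INTER_CUBIC)
    if n=="top": A=p
    else: A=np.hstack([A,p]) if box else np.vstack([A,p])
if not box: A=cv2.resize(A,(400,600))
cv2.imwrite(f"pics/{tag}.png",A[:,:,::-1])
E
python3 look.py tin1 .51 .3 .13; python3 -c "
from station import env;o=env.observe();print(o['time_s'],o['tcp_pos'],o['ee_rot'],o['force'],o['finger_gap'])"
```

```text
time_s: 5.4
tcp_pos: [0.5065, 0.2972, 0.1649]
ee_rot: [[-0.013, 1.0, 0.009], [1.0, 0.013, 0.003], [0.003, 0.009, -1.0]]
force: [1.4, 0.3, -2.0]
finger_gap: 0.0567
5.5 [0.50306995 0.2958469  0.16034655] [[-1.27508546e-02  9.99918691e-01 -1.65346699e-04]
 [ 9.99918704e-01  1.27508474e-02 -4.48553064e-05]
 [-4.27433487e-05 -1.65905201e-04 -9.99999985e-01]] [-1.06490664 -0.58512855 -1.91675681] 0.056904457854944704
```

View pics/tin1.png

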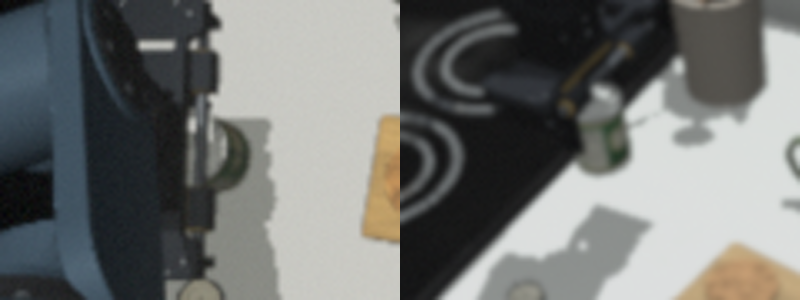

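```bash
cat > hand.py <<'E'
import sys
from m import *
from scipy.optimize import least_squares
def fit(tag,xy,z0,z1,r):
    for n in("top","side"):
        d=np.load(f"{n}_{tag}.npz")["d"]; c=cloud(n,d)
        s=c[(c[:,2]>z0)&(c[:,2]<z1)&(np.hypot(c[:,0]-xy[0],c[:,1]-xy[1])<r+.015)]
        if len(s)<10: print(n,len(s)); continue
        f=least_squares(lambda q:np.hypot(s[:,0]-q[0],s[:,1]-q[1])-r,xy,loss="soft_l1",f_scale=.002)
        f2=least_squares(lambda q:np.hypot(s[:,0]-xy[0],s[:,1]-q[0])-r,[xy[1]],loss="soft_l1",f_scale=.002)
        print(n,len(s),f.x,"x fixed:",f2.x,"res",np.median(abs(f.fun)),"zrange",s[:,2].min(),s[:,2].max())
E
python3 - <<'E'
from hand import *
fit("tin1",(.503,.292),.125,.165,.0285)
fit("tin1",(.503,.292),.135,.150,.0285)
from m import *
d=np.load("side_tin1.npz")["d"];c=cloud("side",d);s=c[(np.hypot(c[:,0]-.503,c[:,1]-.292)<.03)]
print(np.histogram(s[:,2],bins=np.arange(.1,.24,.005)))
fit("tin0",(.5,.29),.01,.06,.0285) if 0 else None
import shutil; shutil.copy("side0.npz","side_0.npz");shutil.copy("top0.npz","top_0.npz")
fit("0",(.503,.292),.015,.06,.0285)
E
```

```text
top 78 [0.5076 0.2901] x fixed: [0.2908] res 0.00027088812198604144 zrange 0.1301902586850361 0.16424481921756595
side 133 [0.5024 0.2923] x fixed: [0.2921] res 0.0011437012912398348 zrange 0.12904535181743537 0.16434564079587066
top 32 [0.5078 0.2898] x fixed: [0.2906] res 0.0002704001757482567 zrange 0.13554169644099756 0.14955900443339365
side 60 [0.5022 0.2919] x fixed: [0.2918] res 0.0012731737861083805 zrange 0.13552515600302562 0.1498426097056349
(array([ 0,  0,  0,  0,  0,  3, 16, 16, 13, 15, 10, 22,  9, 15, 15, 15, 18,
       14, 14, 73, 38,  4,  1,  0,  0,  0,  0]), array([0.1  , 0.105, 0.11 , 0.115, 0.12 , 0.125, 0.13 , 0.135, 0.14 ,
       0.145, 0.15 , 0.155, 0.16 , 0.165, 0.17 , 0.175, 0.18 , 0.185,
       0.19 , 0.195, 0.2  , 0.205, 0.21 , 0.215, 0.22 , 0.225, 0.23 ,
       0.235]))
top 71 [0.506  0.2914] x fixed: [0.2919] res 0.0002785067851500331 zrange 0.015495388744899863 0.05997628371606756
side 152 [0.5032 0.2939] x fixed: [0.294] res 0.0009086599073424538 zrange 0.015151031453958574 0.05907422169239651
```

```bash
python3 -m handwheel '[[-0.03,-0.002,0,0,0,0.7,-1],[-0.03,-0.003,0,0,0,0,-1],[-0.03,-0.003,0,0,0,0,-1],[-0.03,-0.003,0,0,0,0,-1],[-0.03,-0.003,0,0,0,0,-1],[-0.03,-0.003,0,0,0,0,-1],[-0.03,-0.003,0,0,0,0,-1],[-0.03,-0.003,0,0,0,0,-1],[0,0,0,0,0,0,-1],[0,0,0,0,0,0,-1],[0,0,0,0,0,0,-1]]'
```

```text
time_s: 6.6
tcp_pos: [0.4655, 0.0476, 0.1416]
ee_rot: [[-0.002, 0.999, -0.04], [1.0, 0.002, 0.0], [0.0, -0.04, -0.999]]
force: [0.1, 0.1, -0.9]
finger_gap: 0.0566
```

```bash
python3 -m handwheel '[[0,0.0145,0,-2.3,0,0,-1],[0,0,0,0,0,0,-1],[0,0,0,0,0,0,-1]]'; python3 -m handwheel '[[0,0,0.02,0,0,0,-1],[0,0,0.02,0,0,0,-1],[0,0,0.01,0,0,0,-1],[0,0,0,0,0,0,-1],[0,0,0,0,0,0,-1],[0,0,0,0,0,0,-1]]'
```

```text
time_s: 6.9
tcp_pos: [0.4785, 0.0506, 0.1395]
ee_rot: [[-0.006, 1.0, -0.004], [1.0, 0.006, 0.001], [0.001, -0.004, -1.0]]
force: [0.1, 0.6, -0.4]
finger_gap: 0.0567
time_s: 7.5
tcp_pos: [0.478, 0.0535, 0.0891]
ee_rot: [[-0.011, 1.0, -0.005], [1.0, 0.011, 0.001], [0.001, -0.005, -1.0]]
force: [-0.1, -0.6, -2.4]
finger_gap: 0.0566
```

```bash
python3 -m handwheel '[[-0.0055,0.002,0.02,-0.3,0,0.6,-1],[0,0,0,0,0,0,-1],[0,0,0,0,0,0,-1]]'; python3 look.py tin2 .48 .045 .06; python3 - <<'E'
from hand import *
o=env.observe();print(o['time_s'],o['tcp_pos'],o['ee_rot'][:,2],o['finger_gap'])
T=o['tcp_pos']
fit("tin2",(T[0],T[1]-.005),T[2]-.028,T[2]+.005,.0285)
E
```

```text
time_s: 7.8
tcp_pos: [0.482, 0.048, 0.0712]
ee_rot: [[-0.0, 1.0, 0.006], [1.0, 0.0, 0.001], [0.001, 0.006, -1.0]]
force: [1.1, -0.6, -1.5]
finger_gap: 0.0567
7.9 [0.4819 0.048  0.0713] [ 0.006   0.0007 -1.    ] 0.05657816503606066
top 0
side 102 [0.4792 0.0454] x fixed: [0.044] res 0.0008337282796484456 zrange 0.0434433564635508 0.07524880211155482
```

View pics/tin2.png

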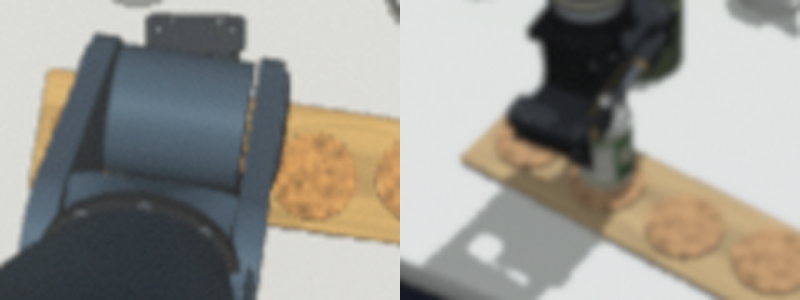

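```bash
python3 -m handwheel '[[0,-0.001,0.017,0,0,0,-1],[0,0,0,0,0,0,-1],[0,0,0,0,0,0,-1],[0,0,0,0,0,0,-1]]'; python3 -m handwheel '[[0,0,0.002,0,0,0,-1],[0,0,0,0,0,0,-1],[0,0,0,0,0,0,-1]]'
```

```text
time_s: 8.3
tcp_pos: [0.4828, 0.0483, 0.0572]
ee_rot: [[-0.001, 1.0, 0.011], [1.0, 0.001, 0.0], [0.0, 0.011, -1.0]]
force: [-0.2, 0.2, -1.5]
finger_gap: 0.0566
time_s: 8.6
tcp_pos: [0.4838, 0.0483, 0.0564]
ee_rot: [[-0.002, 1.0, 0.014], [1.0, 0.002, -0.0], [-0.0, 0.014, -1.0]]
force: [0.3, 0.0, -1.3]
finger_gap: 0.0566
```

```bash
python3 -m handwheel '[[0,-0.002,0.004,0.8,0,0,-1],[0,0,0,0,0,0,-1],[0,0,0,0,0,0,-1]]'; python3 -m handwheel '[[0,0,0.003,0,0,0,-1],[0,0,0,0,0,0,-1],[0,0,0,0,0,0,-1]]'
```

```text
time_s: 8.9
tcp_pos: [0.4818, 0.0483, 0.0522]
ee_rot: [[-0.002, 1.0, -0.001], [1.0, 0.002, -0.0], [-0.0, -0.001, -1.0]]
force: [0.1, -0.5, -2.3]
finger_gap: 0.0568
time_s: 9.2
tcp_pos: [0.4817, 0.048, 0.0511]
ee_rot: [[-0.003, 1.0, -0.001], [1.0, 0.003, -0.001], [-0.001, -0.001, -1.0]]
force: [0.1, -0.1, -1.3]
finger_gap: 0.0567
```

```bash
python3 -m handwheel '[[0,0,0.003,0,0,0,-1],[0,0,0,0,0,0,-1],[0,0,0,0,0,0,-1]]'; python3 -m handwheel '[[0,0,0.003,0,0,0,-1],[0,0,0,0,0,0,-1],[0,0,0,0,0,0,-1]]'
```

```text
time_s: 9.5
tcp_pos: [0.4825, 0.0479, 0.0508]
ee_rot: [[-0.003, 1.0, 0.002], [1.0, 0.003, -0.002], [-0.002, 0.002, -1.0]]
force: [0.7, -0.9, -1.8]
finger_gap: 0.0568
time_s: 9.8
tcp_pos: [0.483, 0.0479, 0.0498]
ee_rot: [[-0.004, 1.0, 0.004], [1.0, 0.004, -0.002], [-0.002, 0.004, -1.0]]
force: [0.4, -0.5, -2.9]
finger_gap: 0.0567
```

```bash
python3 -m handwheel '[[0,-0.002,0.005,0.2,0,0,-1],[0,0,0,0,0,0,-1],[0,0,0,0,0,0,-1]]'; python3 - <<'E'
from hand import *
import subprocess
p,d=read_camera("side"); np.savez("side_t3.npz",d=d)
c=cloud("side",d);s=c[(np.hypot(c[:,0]-.48,c[:,1]-.0445)<.03)]
print(np.histogram(s[:,2],bins=np.arange(.0,.14,.005))[0], env.observe()['tcp_pos'])
E
```

```text
time_s: 10.1
tcp_pos: [0.4839, 0.0477, 0.0474]
ee_rot: [[-0.004, 1.0, 0.007], [1.0, 0.004, -0.003], [-0.003, 0.007, -1.0]]
force: [-0.3, -0.5, -2.1]
finger_gap: 0.0568
[ 0  0  1 15 24 16 13 14 12 13 11 14 15 12 11 15 13 45 10  1  0  0  0  0
  0  1 14  9] [0.4836 0.0477 0.0472]
```

```bash
python3 -m handwheel '[[0,-0.003,0.004,0.4,0.1,0,-1],[0,0,0,0,0,0,-1],[0,0,0,0,0,0,-1]]'; python3 -m handwheel '[[0,0,0.004,0,0,0,-1],[0,0,0,0,0,0,-1],[0,0,0,0,0,0,-1]]'
```

```text
time_s: 10.45
tcp_pos: [0.4842, 0.0476, 0.0457]
ee_rot: [[-0.004, 1.0, 0.007], [1.0, 0.004, -0.001], [-0.001, 0.007, -1.0]]
force: [-0.2, 0.2, -1.8]
finger_gap: 0.0567
time_s: 10.75
tcp_pos: [0.484, 0.0476, 0.0435]
ee_rot: [[-0.004, 1.0, 0.007], [1.0, 0.004, -0.002], [-0.002, 0.007, -1.0]]
force: [-0.1, 0.4, 3.3]
finger_gap: 0.057
```

```bash
python3 -m handwheel '[[0,0,0,0,0,0,1],[0,0,0,0,0,0,1],[0,0,0,0,0,0,1],[0,0,0,0,0,0,1],[0,0,-0.02,0,0,0,1],[0,0,-0.04,0,0,0,1],[0,0,-0.04,0,0,0,1],[0,0,-0.03,0,0,0,1],[0,0,0,0,0,0,1],[0,0,0,0,0,0,1]]'
```

```text
time_s: 11.75
tcp_pos: [0.4811, 0.0477, 0.1736]
ee_rot: [[-0.004, 1.0, -0.004], [1.0, 0.004, -0.0], [-0.0, -0.004, -1.0]]
force: [0.5, 0.8, -0.6]
finger_gap: 0.087
```

```bash
python3 -m handwheel '[[0.036,-0.0115,0,0,0,0,1],[0.036,-0.0115,0,0,0,0,1],[0.036,-0.0115,0,0,0,0,1],[0.036,-0.0115,0,0,0,0,1],[0.036,-0.0115,0,0,0,0,1],[0.036,-0.0115,0,0,0,0,1],[0.036,-0.0115,0,0,0,0,1],[0.036,-0.0115,0,0,0,0,1],[0,0,0,0,0,0,1],[0,0,0,0,0,0,1],[0,0,0,0,0,0,1]]'; python3 look.py v2 .48 .045 .05; python3 - <<'E'
from m import *
for n in("top","side"):
    d=np.load(n+"_v2.npz")["d"]; print(n,top_centre(n,d,(.48,.0445),.090,.0285))
E
```

```text
time_s: 12.85
tcp_pos: [0.378, 0.341, 0.1564]
ee_rot: [[0.001, 1.0, -0.031], [1.0, -0.001, -0.012], [-0.012, -0.031, -0.999]]
force: [0.7, -0.2, -0.1]
finger_gap: 0.087
top [  0.4855   0.0427   0.0284   0.4858   0.0423 304.    ]
side [  0.4811   0.0444   0.0299   0.4803   0.0447 204.    ]
```

View pics/v2.png

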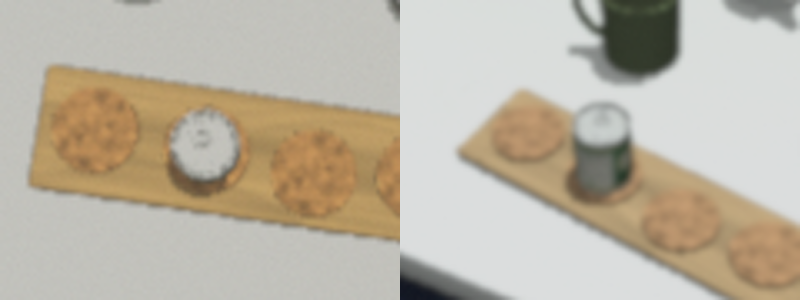

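The tin is within about 2 mm of c2's centre in both views. Next is the tealight.

```bash
python3 -m handwheel '[[-0.006,0.013,0,-1.8,0.7,0,1],[0,0,0,0,0,0,1],[0,0,0.03,0,0,0,1],[0,0,0.03,0,0,0,1],[0,0,0.03,0,0,0,1],[0,0,0.01,0,0,0,1],[0,0,0,0,0,0,1],[0,0,0,0,0,0,1],[0,0,0,0,0,0,1]]'
```

```text
time_s: 13.85
tcp_pos: [0.3974, 0.3307, 0.057]
ee_rot: [[0.016, 1.0, 0.005], [1.0, -0.016, 0.003], [0.004, 0.005, -1.0]]
force: [-0.5, -0.8, -0.4]
finger_gap: 0.087
```

```bash
python3 -m handwheel '[[0.004,-0.0065,0.02,0.3,-0.2,-0.9,1],[0,0,0,0,0,0,1],[0,0,0,0,0,0,1]]'; python3 -m handwheel '[[0,0,0.018,0,0,0,1],[0,0,0,0,0,0,1],[0,0,0,0,0,0,1]]'
```

```text
time_s: 14.15
tcp_pos: [0.394, 0.3366, 0.0408]
ee_rot: [[0.0, 1.0, 0.008], [1.0, -0.0, 0.004], [0.004, 0.008, -1.0]]
force: [0.5, 0.5, -0.3]
finger_gap: 0.0872
time_s: 14.45
tcp_pos: [0.3967, 0.3378, 0.0263]
ee_rot: [[0.001, 1.0, 0.014], [1.0, -0.001, 0.007], [0.007, 0.014, -1.0]]
force: [0.1, -0.1, 0.1]
finger_gap: 0.0869
```

```bash
python3 look.py v3 .391 .335 .02
```

```text
(no output)
```

View pics/v3.png

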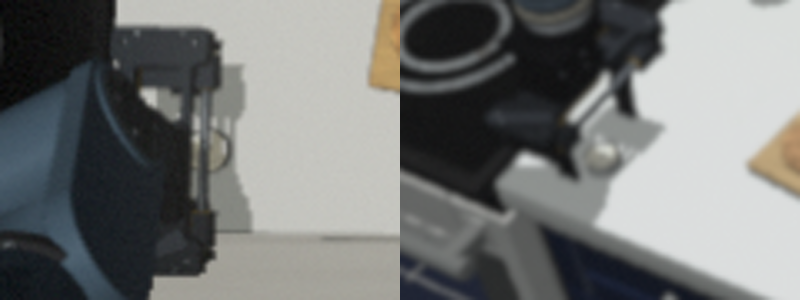

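```bash
python3 -m handwheel '[[-0.004,-0.006,0.012,0.9,-0.4,0,1],[0,0,0,0,0,0,1],[0,0,0,0,0,0,1]]'; python3 -m handwheel '[[0,-0.001,0.009,0.4,-0.2,0,1],[0,0,0,0,0,0,1],[0,0,0,0,0,0,1]]'
```

```text
time_s: 14.85
tcp_pos: [0.3908, 0.3337, 0.0144]
ee_rot: [[0.001, 1.0, -0.002], [1.0, -0.001, 0.001], [0.001, -0.002, -1.0]]
force: [0.2, 0.2, 0.1]
finger_gap: 0.0868
time_s: 15.15
tcp_pos: [0.3896, 0.3337, 0.0044]
ee_rot: [[0.001, 1.0, -0.01], [1.0, -0.001, -0.003], [-0.003, -0.01, -1.0]]
force: [0.4, -0.3, 0.2]
finger_gap: 0.087
```

```bash
python3 -m handwheel '[[0,0,0,-0.6,0.2,0,1],[0,0,0,0,0,0,-1],[0,0,0,0,0,0,-1],[0,0,0,0,0,0,-1],[0,0,0,0,0,0,-1],[0,0,0,0,0,0,-1],[0,0,0,0,0,0,-1],[0,0,0,0,0,0,-1]]'
```

```text
time_s: 15.95
tcp_pos: [0.3898, 0.3339, 0.0047]
ee_rot: [[0.001, 1.0, 0.002], [1.0, -0.001, 0.001], [0.001, 0.002, -1.0]]
force: [0.3, 0.2, 0.0]
finger_gap: 0.0389
```

```bash
python3 -m handwheel '[[0,0,-0.03,0,0,0,-1],[0,0,-0.04,0,0,0,-1],[0,0,-0.04,0,0,0,-1],[0,0,-0.03,0,0,0,-1],[0,0,0,0,0,0,-1],[0,0,0,0,0,0,-1],[0,0,0,0,0,0,-1]]';python3 look.py v4 .391 .335 .13
```

```text
time_s: 16.65
tcp_pos: [0.3884, 0.333, 0.1475]
ee_rot: [[0.001, 1.0, -0.002], [1.0, -0.001, -0.002], [-0.002, -0.002, -1.0]]
force: [-0.2, 0.3, -0.4]
finger_gap: 0.0365
```

View pics/v4.png

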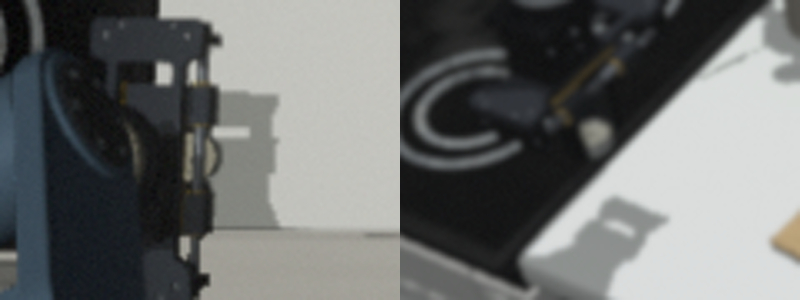

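```bash
python3 - <<'E'
from hand import *
o=env.observe();print(o['tcp_pos'],o['finger_gap'])
for n in("side","top"):
    z=np.load(n+"_v4.npz");d=z["d"];p=z["p"]
    r=cut_out(n,"tealight")
    for q in r[:3]:
        c=cloud(n,d,q["mask"]); print(n,q["p"],q["xy"],q["mask"].sum(),c.mean(0),c.min(0),c.max(0))
        s=c[abs(c[:,2]-np.median(c[:,2]))<.03]
        m=s.mean(0);print("normal",np.linalg.svd(s-m)[2][2])
    u,v=map(int,r[0]["xy"]) if r else (195,170)
    u=max(u,26);v=max(v,20)
    a=cv2.resize(p[v-20:v+20,u-26:u+26],None,fx=12,fy=12,interpolation=cv2.INTER_CUBIC); cv2.imwrite(f"pics/v4{n}.png",a[:,:,::-1])
E
```

```text
[0.3879 0.3326 0.1469] 0.036126191612217855
side 0.42 [141.9, 170.0] 77 [0.3877 0.3328 0.1533] [0.3692 0.3151 0.1471] [0.4034 0.3549 0.1591]
normal [-0.0714 -0.0541  0.996 ]
```

View pics/v4side.png

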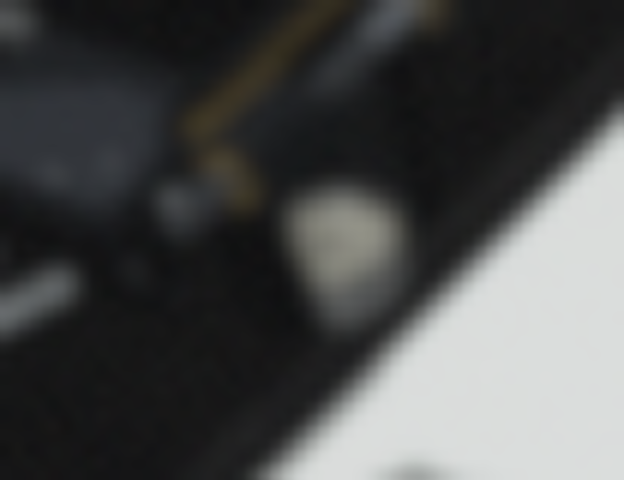

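```bash
python3 -m handwheel '[[-0.04,0.006,0,0,0,0,-1],[-0.04,0.006,-0.002,0,0,0,-1],[-0.04,0.006,-0.002,0,0,0,-1],[-0.04,0.006,-0.002,0,0,0,-1],[-0.04,0.006,-0.002,0,0,0,-1],[-0.04,0.006,-0.002,0,0,0,-1],[0,0,0,0,0,0,-1],[0,0,0,0,0,0,-1]]'
```

```text
time_s: 17.65
tcp_pos: [0.425, 0.0852, 0.1515]
ee_rot: [[-0.002, 1.0, -0.012], [1.0, 0.002, -0.003], [-0.003, -0.012, -1.0]]
force: [-0.1, -0.3, -0.3]
finger_gap: 0.0363
```

```bash
python3 -m handwheel '[[-0.038,0.006,0,-0.6,0.2,0,-1],[-0.038,0.006,-0.002,0,0,0,-1],[-0.038,0.006,0,0,0,0,-1],[-0.038,0.006,0,0,0,0,-1],[-0.038,0.006,0,0,0,0,-1],[-0.034,0.005,0,0,0,0,-1],[0,0,0,0,0,0,-1],[0,0,0,0,0,0,-1],[0,0,0,0,0,0,-1]]'; python3 look.py v5 .459 -.14 .14
```

```text
time_s: 18.55
tcp_pos: [0.4625, -0.1339, 0.1485]
ee_rot: [[-0.02, 1.0, -0.009], [1.0, 0.02, 0.006], [0.007, -0.009, -1.0]]
force: [0.5, 0.6, -0.2]
finger_gap: 0.0365
```

View pics/v5.png

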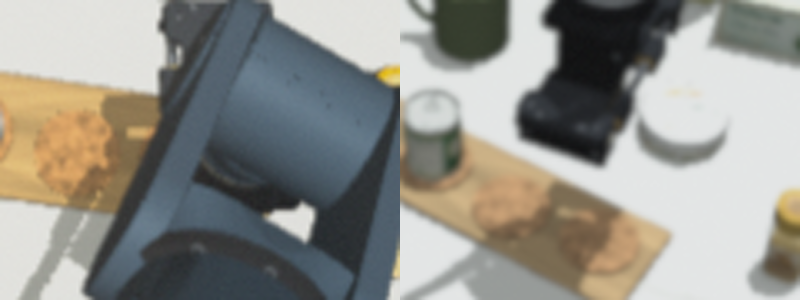

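```bash
python3 -m handwheel '[[-0.0085,-0.003,0.02,-0.5,-0.3,1.1,-1],[0,0,0.03,0,0,0,-1],[0,0,0.025,0,0,0,-1],[0,0,0,0,0,0,-1],[0,0,0,0,0,0,-1],[0,0,0,0,0,0,-1]]'
```

```text
time_s: 19.25
tcp_pos: [0.4602, -0.136, 0.0741]
ee_rot: [[-0.011, 1.0, 0.002], [1.0, 0.011, 0.0], [0.0, 0.002, -1.0]]
force: [-0.1, -0.5, -0.3]
finger_gap: 0.0366
```

```bash
python3 -m handwheel '[[-0.0065,0,0.02,0,0,0.6,-1],[0,0,0.012,0,0,0,-1],[0,0,0,0,0,0,-1],[0,0,0,0,0,0,-1],[0,0,0,0,0,0,-1]]'; python3 look.py v6 .459 -.14 .04
```

```text
time_s: 19.75
tcp_pos: [0.4636, -0.1429, 0.046]
ee_rot: [[-0.003, 1.0, 0.011], [1.0, 0.003, -0.004], [-0.004, 0.011, -1.0]]
force: [0.3, 0.5, -1.1]
finger_gap: 0.0367
```

View pics/v6.png

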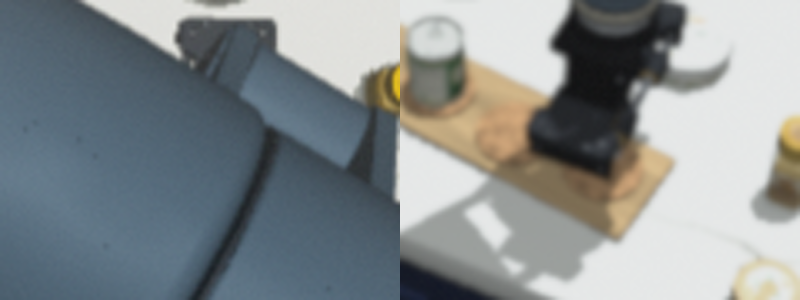

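```bash
python3 -m handwheel '[[0,-0.005,0.015,0.7,0.2,0,-1],[0,0,0,0,0,0,-1],[0,0,0,0,0,0,-1]]';python3 -m handwheel '[[0,0,0.006,0.2,0,0,-1],[0,0,0,0,0,0,-1],[0,0,0,0,0,0,-1]]'
```

```text
time_s: 20.15
tcp_pos: [0.4588, -0.1433, 0.0304]
ee_rot: [[-0.003, 1.0, -0.001], [1.0, 0.003, -0.001], [-0.001, -0.001, -1.0]]
force: [-0.0, 0.0, 0.6]
finger_gap: 0.0363
time_s: 20.45
tcp_pos: [0.4587, -0.1433, 0.0237]
ee_rot: [[-0.003, 1.0, -0.005], [1.0, 0.003, -0.001], [-0.001, -0.005, -1.0]]
force: [0.2, 0.0, 2.6]
finger_gap: 0.0366
```

```bash
python3 -m handwheel '[[0,0,0,-0.2,0,0,0.3],[0,0,0,0,0,0,0.3],[0,0,0,0,0,0,0.3],[0,0,0,0,0,0,0.3],[0,0,-0.02,0,0,0,0.3],[0,0,-0.04,0,0,0,0.3],[0,0,-0.04,0,0,0,1],[0,0,-0.04,0,0,0,1],[0,0,0,0,0,0,1],[0,0,0,0,0,0,1]]'
```

```text
time_s: 21.45
tcp_pos: [0.4585, -0.143, 0.1679]
ee_rot: [[-0.003, 1.0, -0.004], [1.0, 0.003, 0.0], [0.0, -0.004, -1.0]]
force: [-0.3, -0.5, -1.9]
finger_gap: 0.0805
```

```bash
python3 -m handwheel '[[-0.033,0.011,0,0,0,0,1],[-0.033,0.011,0,0,0,0,1],[-0.033,0.011,0,0,0,0,1],[-0.033,0.011,0,0,0,0,1],[-0.032,0.011,0,0,0,0,1],[0,0,0,0,0,0,1],[0,0,0,0,0,0,1],[0,0,0,0,0,0,1]]'; python3 look.py v7 .459 -.14 .02; python3 - <<'E'
from m import *
for n in("top","side"):
    d=np.load(n+"_v7.npz")["d"]; print(n,top_centre(n,d,(.459,-.1425),.037,.019))
    print(top_centre(n,d,(.514,-.307),.096,.0205))
E
```

```text
time_s: 22.25
tcp_pos: [0.5085, -0.3063, 0.1535]
ee_rot: [[-0.004, 1.0, -0.022], [1.0, 0.004, 0.016], [0.016, -0.022, -1.0]]
force: [-0.1, 0.4, 0.1]
finger_gap: 0.0871
top None
[  0.5159  -0.3072   0.0209   0.5161  -0.3055 169.    ]
side [ 0.4562 -0.1379  0.0201  0.4562 -0.1394 60.    ]
[ 0.514  -0.3071  0.0209  0.5082 -0.3106 90.    ]
```

View pics/v7.png

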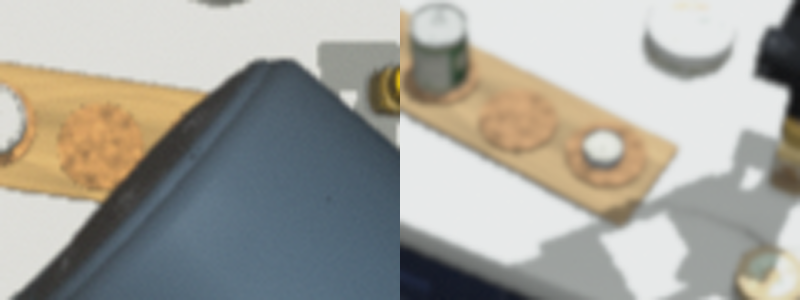

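```bash
python3 -m handwheel '[[-0.001,0.0055,0,-1.3,-0.9,0,1],[0,0,0,0,0,0,1],[0,0,0.025,0,0,0,1],[0,0,0.015,0,0,0,1],[0,0,0,0,0,0,1],[0,0,0,0,0,0,1],[0,0,0,0,0,0,1]]'
```

```text
time_s: 23.05
tcp_pos: [0.5136, -0.3013, 0.1151]
ee_rot: [[-0.011, 1.0, -0.0], [1.0, 0.011, 0.001], [0.001, -0.0, -1.0]]
force: [-0.4, 0.2, 0.1]
finger_gap: 0.0867
```

```bash
python3 -m handwheel '[[-0.0055,0,0.015,0,0,0.6,1],[0,0,0.015,0,0,0,1],[0,0,0.013,0,0,0,1],[0,0,0,0,0,0,1],[0,0,0,0,0,0,1],[0,0,0,0,0,0,1]]'
```

```text
time_s: 23.65
tcp_pos: [0.5151, -0.3094, 0.0711]
ee_rot: [[0.001, 1.0, 0.003], [1.0, -0.001, -0.003], [-0.003, 0.003, -1.0]]
force: [1.0, -1.0, -0.3]
finger_gap: 0.0868
```

```bash
python3 -m handwheel '[[0.0025,-0.001,0.003,0.2,0.2,0,1],[0,0,0,0,0,0,1],[0,0,0,0,0,0,-1],[0,0,0,0,0,0,-1],[0,0,0,0,0,0,-1],[0,0,0,0,0,0,-1],[0,0,0,0,0,0,-1],[0,0,0,0,0,0,-1],[0,0,0,0,0,0,-1],[0,0,0,0,0,0,-1]]'
```

```text
time_s: 24.65
tcp_pos: [0.5151, -0.3074, 0.0698]
ee_rot: [[0.001, 1.0, 0.002], [1.0, -0.001, -0.001], [-0.001, 0.002, -1.0]]
force: [0.7, -0.3, -0.4]
finger_gap: 0.0404
```

```bash
python3 -m handwheel '[[0,0,-0.02,0,0,0,-1],[0,0,-0.04,0,0,0,-1],[0,0,-0.04,0,0,0,-1],[0,0,-0.04,0,0,0,-1],[0,0,-0.02,0,0,0,-1],[0,0,0,0,0,0,-1],[0,0,0,0,0,0,-1],[0,0,0,0,0,0,-1]]';python3 look.py v8 .515 -.307 .21
```

```text
time_s: 25.45
tcp_pos: [0.5119, -0.305, 0.23]
ee_rot: [[0.002, 1.0, -0.007], [1.0, -0.002, 0.007], [0.007, -0.007, -1.0]]
force: [0.6, -0.4, -1.9]
finger_gap: 0.0405
```

View pics/v8.png

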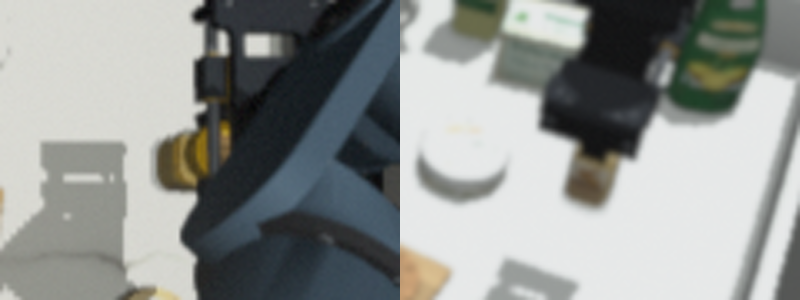

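```bash
python3 -m handwheel '[[0.04,-0.001,0,-0.4,-0.4,0,-1],[0.04,-0.001,0,0,0,0,-1],[0.04,-0.001,0,0,0,0,-1],[0.04,-0.001,0,0,0,0,-1],[0.04,-0.001,0,0,0,0,-1],[0,0,0,0,0,0,-1],[0,0,0,0,0,0,-1]]'
```

```text
time_s: 26.25
tcp_pos: [0.5027, -0.0978, 0.2198]
ee_rot: [[0.005, 1.0, -0.016], [1.0, -0.005, 0.008], [0.008, -0.016, -1.0]]
force: [-0.2, -1.2, -1.2]
finger_gap: 0.0402
```

```bash
python3 -m handwheel '[[0.04,0.001,0,-0.9,-0.4,0,-1],[0.04,0.001,0,0,0,0,-1],[0.04,0.001,0,0,0,0,-1],[0.04,0.001,0,0,0,0,-1],[0.04,0.001,0,0,0,0,-1],[0.034,0,0,0,0,0,-1],[0,0,0,0,0,0,-1],[0,0,0,0,0,0,-1],[0,0,0,0,0,0,-1]]'
```

```text
time_s: 27.15
tcp_pos: [0.5152, 0.1333, 0.214]
ee_rot: [[0.02, 1.0, -0.004], [1.0, -0.02, -0.002], [-0.002, -0.004, -1.0]]
force: [-0.6, 0.4, -2.1]
finger_gap: 0.0403
```

```bash
python3 -m handwheel '[[0.007,-0.018,0,-0.2,0.1,-1.1,-1],[0,0,0,0,0,0,-1],[0,0,0.03,0,0,0,-1],[0,0,0.03,0,0,0,-1],[0,0,0.025,0,0,0,-1],[0,0,0,0,0,0,-1],[0,0,0,0,0,0,-1],[0,0,0,0,0,0,-1]]'
```

```text
time_s: 27.95
tcp_pos: [0.5065, 0.1296, 0.1291]
ee_rot: [[0.016, 1.0, 0.011], [1.0, -0.016, -0.003], [-0.003, 0.011, -1.0]]
force: [-0.1, -1.5, -1.7]
finger_gap: 0.0402
```

```bash
python3 look.py v9 .497 .1405 .06
```

```text
(no output)
```

View pics/v9.png

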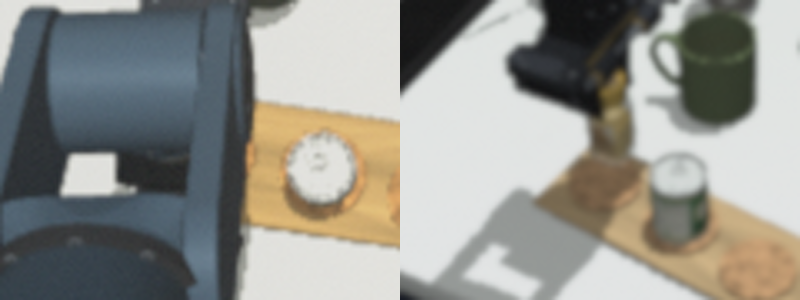

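```bash
python3 -m handwheel '[[0.011,-0.0095,0.005,0.6,0.2,-0.9,-1],[0,0,0,0,0,0,-1],[0,0,0.015,0,0,0,-1],[0,0,0,0,0,0,-1],[0,0,0,0,0,0,-1],[0,0,0,0,0,0,-1]]'
```

```text
time_s: 28.65
tcp_pos: [0.4984, 0.1437, 0.1125]
ee_rot: [[-0.004, 1.0, 0.008], [1.0, 0.004, 0.001], [0.001, 0.008, -1.0]]
force: [-0.5, 0.2, -1.7]
finger_gap: 0.0407
```

```bash
python3 -m handwheel '[[-0.003,-0.0015,0.01,0.5,0,0.2,-1],[0,0,0,0,0,0,-1],[0,0,0,0,0,0,-1],[0,0,0.008,0,0,0,-1],[0,0,0,0,0,0,-1],[0,0,0,0,0,0,-1]]'; python3 look.py v10 .497 .1405 .06; python3 - <<'E'
from hand import *
o=env.observe();print(o['tcp_pos'],o['ee_rot'][:,2]); T=o['tcp_pos']
d=np.load("side_v10.npz")["d"];c=cloud("side",d);s=c[(np.hypot(c[:,0]-.497,c[:,1]-.1405)<.035)&(c[:,2]<T[2]-.015)&(c[:,2]>.03)]
print(len(s),s.min(0),s.max(0),np.percentile(s,[3,97],axis=0))
E
```

```text
time_s: 29.25
tcp_pos: [0.4979, 0.1403, 0.0939]
ee_rot: [[0.0, 1.0, 0.001], [1.0, -0.0, 0.001], [0.001, 0.001, -1.0]]
force: [-0.6, -1.1, -0.7]
finger_gap: 0.0406
[0.4977 0.1403 0.094 ] [ 0.0009  0.0015 -1.    ]
149 [0.4702 0.1203 0.0304] [0.5085 0.1598 0.0785] [[0.4725 0.1215 0.0322]
 [0.504  0.157  0.0773]]
```

View pics/v10.png

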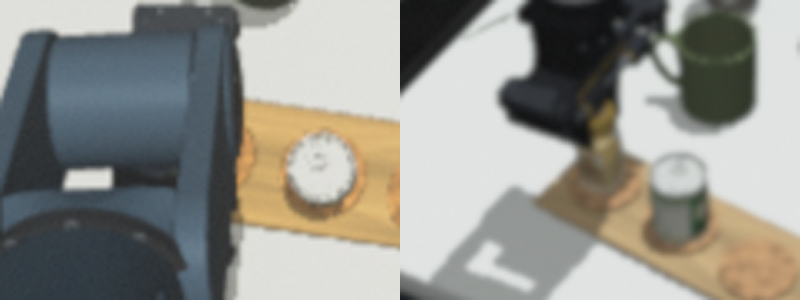

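Good alignment. Lowering until it touches.

```bash
python3 -m handwheel '[[0,0,0.005,0,0,0,-1],[0,0,0,0,0,0,-1],[0,0,0,0,0,0,-1]]';python3 -m handwheel '[[0,0,0.004,0,0,0,-1],[0,0,0,0,0,0,-1],[0,0,0,0,0,0,-1]]'
```

```text
time_s: 29.65
tcp_pos: [0.4979, 0.1403, 0.0887]
ee_rot: [[-0.0, 1.0, 0.002], [1.0, 0.0, 0.002], [0.002, 0.002, -1.0]]
force: [-0.0, -0.4, -1.2]
finger_gap: 0.0409
time_s: 29.95
tcp_pos: [0.4998, 0.1408, 0.0886]
ee_rot: [[-0.0, 1.0, 0.007], [1.0, 0.0, 0.002], [0.002, 0.007, -1.0]]
force: [-0.4, 0.7, -1.8]
finger_gap: 0.0405
```

```bash
python3 -m handwheel '[[0,-0.003,0.004,0.5,0,0,-1],[0,0,0,0,0,0,-1],[0,0,0,0,0,0,-1]]';python3 -m handwheel '[[0,0,0.003,0,0,0,-1],[0,0,0,0,0,0,-1],[0,0,0,0,0,0,-1]]'
```

```text
time_s: 30.25
tcp_pos: [0.4998, 0.1411, 0.0876]
ee_rot: [[-0.0, 1.0, 0.005], [1.0, 0.0, 0.003], [0.003, 0.005, -1.0]]
force: [-0.3, -0.1, -2.0]
finger_gap: 0.0402
time_s: 30.55
tcp_pos: [0.5004, 0.1413, 0.0871]
ee_rot: [[-0.001, 1.0, 0.007], [1.0, 0.001, 0.003], [0.003, 0.007, -1.0]]
force: [-0.5, 0.6, -1.4]
finger_gap: 0.0404
```

```bash
python3 -m handwheel '[[0,-0.005,0.004,0.5,-0.2,0,-1],[0,0,0,0,0,0,-1],[0,0,0,0,0,0,-1]]';python3 -m handwheel '[[0,-0.001,0.003,0.2,0,0,-1],[0,0,0,0,0,0,-1],[0,0,0,0,0,0,-1]]'
```

```text
time_s: 30.85
tcp_pos: [0.5013, 0.1416, 0.0869]
ee_rot: [[-0.001, 1.0, 0.011], [1.0, 0.001, -0.0], [-0.0, 0.011, -1.0]]
force: [-0.6, -0.2, -2.4]
finger_gap: 0.0405
time_s: 31.15
tcp_pos: [0.5015, 0.1414, 0.0863]
ee_rot: [[-0.001, 1.0, 0.011], [1.0, 0.001, -0.0], [-0.0, 0.01, -1.0]]
force: [0.7, 0.6, 2.9]
finger_gap: 0.0408
```

```bash
python3 -m handwheel '[[0,-0.007,-0.002,0.7,0,0,-1],[0,0,0,0,0,0,-1],[0,0,0,0,0,0,-1]]'
```

```text
time_s: 31.45
tcp_pos: [0.4922, 0.1413, 0.0865]
ee_rot: [[-0.001, 1.0, -0.008], [1.0, 0.001, -0.001], [-0.001, -0.008, -1.0]]
force: [-0.2, -0.3, 7.2]
finger_gap: 0.0403
```

```bash
python3 -m handwheel '[[0,0.004,-0.001,-0.4,0,0,-1],[0,0,0,0,0,0,-1],[0,0,0,0,0,0,-1]]'
```

```text
time_s: 31.75
tcp_pos: [0.4954, 0.1413, 0.0865]
ee_rot: [[-0.001, 1.0, -0.003], [1.0, 0.001, -0.001], [-0.001, -0.003, -1.0]]
force: [-0.7, 0.3, 2.2]
finger_gap: 0.0405
```

Good, at (.4954,.1413). Releasing.

```bash
python3 -m handwheel '[[0,0,0,0,0,0,1],[0,0,0,0,0,0,1],[0,0,0,0,0,0,1],[0,0,0,0,0,0,1],[0,0,-0.02,0,0,0,1],[0,0,-0.04,0,0,0,1],[0,0,-0.04,0,0,0,1],[0,0,-0.02,0,0,0,1],[0,0,0,0,0,0,1],[0,0,0,0,0,0,1]]'
```

```text
time_s: 32.75
tcp_pos: [0.4949, 0.1412, 0.2089]
ee_rot: [[-0.001, 1.0, -0.007], [1.0, 0.001, -0.001], [-0.001, -0.007, -1.0]]
force: [0.7, -0.3, -1.0]
finger_gap: 0.0865
```

```bash
python3 -m handwheel '[[-0.04,-0.008,0,0,0,0,1],[-0.04,-0.008,0,0,0,0,1],[-0.04,-0.008,0,0,0,0,1],[-0.04,-0.008,0,0,0,0,1],[-0.04,-0.008,0,0,0,0,1],[-0.04,-0.008,0,0,0,0,1],[0,0,0,0,0,0,1],[0,0,0,0,0,0,1]]'; python3 look.py v11 .49 .1 .06; python3 - <<'E'
from m import *
for n in("top","side"):
    d=np.load(n+"_v11.npz")["d"]
    for k,xy,h,r in(("jar",(.497,.14),.114,.0205),("tin",(.482,.044),.09,.0285),("teal",(.459,-.14),.037,.019),("pot",(.389,-.3255),.035,.031)):
        print(n,k,top_centre(n,d,xy,h,r))
E
```

```text
time_s: 33.55
tcp_pos: [0.4406, -0.1046, 0.1979]
ee_rot: [[-0.004, 1.0, -0.024], [1.0, 0.004, 0.006], [0.006, -0.024, -1.0]]
force: [-0.2, 0.6, 0.1]
finger_gap: 0.087
top jar [  0.4957   0.1409   0.0207   0.4955   0.1409 191.    ]
top tin [  0.4855   0.0427   0.0284   0.4858   0.0427 312.    ]
top teal None
top pot [  0.3907  -0.3274   0.0306   0.39    -0.33   303.    ]
side jar [ 0.4902  0.1437  0.0218  0.4893  0.1409 98.    ]
side tin [  0.4804   0.0443   0.0303   0.4802   0.0448 206.    ]
side teal [ 0.456  -0.1399  0.0211  0.4563 -0.14   58.    ]
side pot [  0.3885  -0.3254   0.0315   0.3863  -0.3259 342.    ]
```

View pics/v11.png

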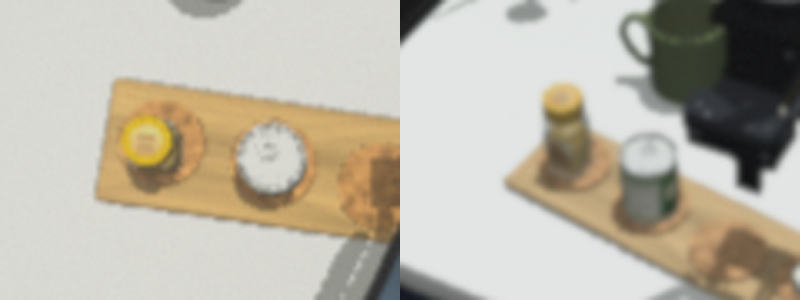

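```bash
python3 -m handwheel '[[-0.037,-0.008,0,-1,-0.3,0,1],[-0.037,-0.008,0,0,0,0,1],[-0.037,-0.008,0,0,0,0,1],[-0.037,-0.008,0,0,0,0,1],[-0.037,-0.008,0,0,0,0,1],[-0.03,-0.006,0,0,0,0,1],[0,0,0,0,0,0,1],[0,0,0,0,0,0,1],[0,0,0,0,0,0,1]]'
```

```text
time_s: 34.55
tcp_pos: [0.402, -0.3115, 0.1944]
ee_rot: [[-0.032, 0.999, -0.008], [0.999, 0.032, 0.008], [0.008, -0.008, -1.0]]
force: [-0.2, 0.1, -0.1]
finger_gap: 0.087
```

```bash
python3 -m handwheel '[[-0.0135,-0.0135,0,-0.5,-0.5,1.8,1],[0,0,0,0,0,0,1],[0,0,0.04,0,0,0,1],[0,0,0.04,0,0,0,1],[0,0,0.03,0,0,0,1],[0,0,0.01,0,0,0,1],[0,0,0,0,0,0,1],[0,0,0,0,0,0,1],[0,0,0,0,0,0,1]]'
```

```text
time_s: 35.45
tcp_pos: [0.3964, -0.3155, 0.075]
ee_rot: [[-0.016, 1.0, 0.006], [1.0, 0.016, -0.002], [-0.003, 0.006, -1.0]]
force: [0.1, -0.4, 0.4]
finger_gap: 0.0868
```

```bash
python3 -m handwheel '[[-0.01,-0.008,0.01,0.4,0.1,0.9,1],[0,0,0,0,0,0,1],[0,0,0,0,0,0,1]]';python3 -m handwheel '[[0,0,0.012,0.2,0,0,1],[0,0,0,0,0,0,1],[0,0,0,0,0,0,1]]'
```

```text
time_s: 35.75
tcp_pos: [0.3895, -0.3285, 0.0671]
ee_rot: [[0.001, 1.0, 0.003], [1.0, -0.001, -0.006], [-0.006, 0.003, -1.0]]
force: [0.5, -0.1, 0.0]
finger_gap: 0.0873
time_s: 36.05
tcp_pos: [0.3894, -0.3294, 0.0545]
ee_rot: [[0.002, 1.0, -0.0], [1.0, -0.002, -0.007], [-0.007, -0.0, -1.0]]
force: [-0.4, 0.3, 0.9]
finger_gap: 0.087
```

```bash
python3 -m handwheel '[[0.004,0,0.015,0,0.4,0,1],[0,0,0,0,0,0,1],[0,0,0,0,0,0,1]]';python3 -m handwheel '[[0,0,0.015,0,0,0,1],[0,0,0,0,0,0,1],[0,0,0,0,0,0,1]]'; python3 look.py v12 .389 -.325 .03
```

```text
time_s: 36.35
tcp_pos: [0.3896, -0.3254, 0.0392]
ee_rot: [[0.002, 1.0, -0.0], [1.0, -0.002, 0.0], [0.0, -0.0, -1.0]]
force: [0.3, 0.1, -0.4]
finger_gap: 0.0867
time_s: 36.65
tcp_pos: [0.3903, -0.3263, 0.0255]
ee_rot: [[0.001, 1.0, 0.001], [1.0, -0.001, -0.002], [-0.002, 0.001, -1.0]]
force: [0.3, -0.3, -0.2]
finger_gap: 0.0872
```

View pics/v12.png

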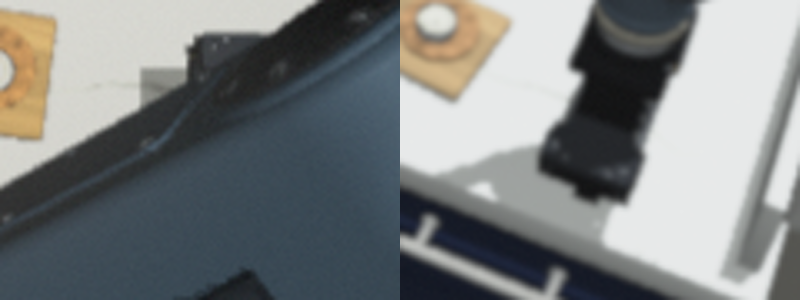

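```bash
python3 -m handwheel '[[0,-0.001,0.012,0,0,0,1],[0,0,0,0,0,0,1],[0,0,0,0,0,0,1]]';python3 -m handwheel '[[0,0,0.007,0,0,0,1],[0,0,0,0,0,0,1],[0,0,0,0,0,0,1]]'
```

```text
time_s: 37.05
tcp_pos: [0.3897, -0.3269, 0.0137]
ee_rot: [[0.001, 1.0, 0.002], [1.0, -0.001, -0.004], [-0.004, 0.002, -1.0]]
force: [0.4, -0.4, -0.5]
finger_gap: 0.087
time_s: 37.35
tcp_pos: [0.3897, -0.3269, 0.006]
ee_rot: [[0.001, 1.0, 0.002], [1.0, -0.001, -0.004], [-0.004, 0.002, -1.0]]
force: [0.5, 0.0, -0.5]
finger_gap: 0.0872
```

```bash
python3 -m handwheel '[[0.001,0,0,0.1,0.2,0,1],[0,0,0,0,0,0,-1],[0,0,0,0,0,0,-1],[0,0,0,0,0,0,-1],[0,0,0,0,0,0,-1],[0,0,0,0,0,0,-1],[0,0,0,0,0,0,-1],[0,0,0,0,0,0,-1]]'; python3 -m handwheel '[[0,0,-0.02,0,0,0,-1],[0,0,-0.04,0,0,0,-1],[0,0,-0.04,0,0,0,-1],[0,0,-0.04,0,0,0,-1],[0,0,-0.02,0,0,0,-1],[0,0,0,0,0,0,-1],[0,0,0,0,0,0,-1],[0,0,0,0,0,0,-1]]';python3 look.py v13 .389 -.325 .16
```

```text
time_s: 38.15
tcp_pos: [0.3898, -0.3259, 0.0063]
ee_rot: [[0.001, 1.0, 0.001], [1.0, -0.001, -0.0], [-0.0, 0.001, -1.0]]
force: [-0.3, 0.4, -0.2]
finger_gap: 0.0608
time_s: 38.95
tcp_pos: [0.3881, -0.324, 0.1689]
ee_rot: [[0.002, 1.0, -0.004], [1.0, -0.002, 0.006], [0.006, -0.004, -1.0]]
force: [0.4, 0.4, -1.1]
finger_gap: 0.0607
```

View pics/v13.png

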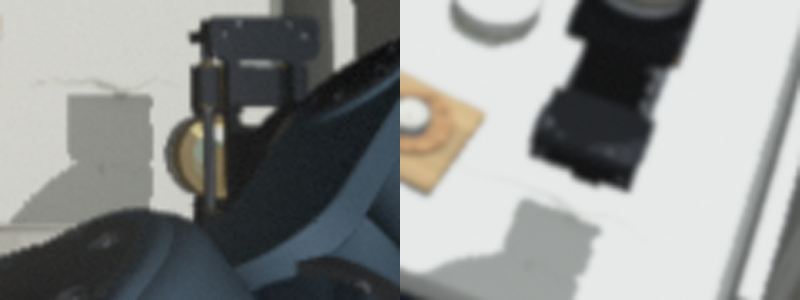

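```bash
python3 -m handwheel '[[0.034,0.009,0,-0.2,-0.3,0,-1],[0.034,0.009,0,0,0,0,-1],[0.034,0.009,0,0,0,0,-1],[0.034,0.009,0,0,0,0,-1],[0.034,0.009,0,0,0,0,-1],[0.034,0.009,0,0,0,0,-1],[0.034,0.009,0,0,0,0,-1],[0.034,0.009,0,0,0,0,-1],[0,0,0,0,0,0,-1],[0,0,0,0,0,0,-1],[0,0,0,0,0,0,-1]]'
```

```text
time_s: 40.15
tcp_pos: [0.4578, -0.0418, 0.156]
ee_rot: [[0.006, 1.0, -0.023], [1.0, -0.006, 0.012], [0.012, -0.023, -1.0]]
force: [-0.3, -0.6, -0.5]
finger_gap: 0.0609
```

```bash
python3 -m handwheel '[[-0.008,0.005,0,-1.3,-0.7,-0.3,-1],[0,0,0,0,0,0,-1],[0,0,0.03,0,0,0,-1],[0,0,0.025,0,0,0,-1],[0,0,0.01,0,0,0,-1],[0,0,0,0,0,0,-1],[0,0,0,0,0,0,-1],[0,0,0,0,0,0,-1]]'
```

```text
time_s: 40.95
tcp_pos: [0.4655, -0.0582, 0.0905]
ee_rot: [[0.011, 1.0, 0.007], [1.0, -0.011, -0.004], [-0.004, 0.007, -1.0]]
force: [-0.1, 0.3, -0.9]
finger_gap: 0.0611
```

```bash
python3 -m handwheel '[[0.0077,-0.003,0.01,0.4,0.2,-0.6,-1],[0,0,0,0,0,0,-1],[0,0,0,0,0,0,-1]]'; python3 -m handwheel '[[0,-0.001,0.025,0.2,0,0,-1],[0,0,0,0,0,0,-1],[0,0,0,0,0,0,-1]]'
```

```text
time_s: 41.25
tcp_pos: [0.4638, -0.0502, 0.0815]
ee_rot: [[-0.001, 1.0, 0.004], [1.0, 0.001, -0.002], [-0.002, 0.004, -1.0]]
force: [-0.5, -0.3, -0.6]
finger_gap: 0.0607
time_s: 41.55
tcp_pos: [0.464, -0.05, 0.0572]
ee_rot: [[-0.002, 1.0, 0.003], [1.0, 0.002, -0.003], [-0.003, 0.003, -1.0]]
force: [0.5, -0.0, -1.2]
finger_gap: 0.0604
```

Contact is expected at TCP z ≈ .024.

```bash
python3 -m handwheel '[[0,-0.002,0.02,0.2,0.2,0,-1],[0,0,0,0,0,0,-1],[0,0,0,0,0,0,-1]]'; python3 -m handwheel '[[0,-0.001,0.011,0.2,0,0,-1],[0,0,0,0,0,0,-1],[0,0,0,0,0,0,-1]]'; python3 look.py v14 .463 -.05 .03
```

```text
time_s: 41.85
tcp_pos: [0.4638, -0.0504, 0.0393]
ee_rot: [[-0.002, 1.0, 0.003], [1.0, 0.002, -0.0], [-0.0, 0.003, -1.0]]
force: [-0.1, 0.1, -0.7]
finger_gap: 0.0605
time_s: 42.15
tcp_pos: [0.4641, -0.0508, 0.0295]
ee_rot: [[-0.002, 1.0, 0.003], [1.0, 0.002, -0.002], [-0.002, 0.003, -1.0]]
force: [-0.2, 0.4, -1.3]
finger_gap: 0.0603
```

View pics/v14.png

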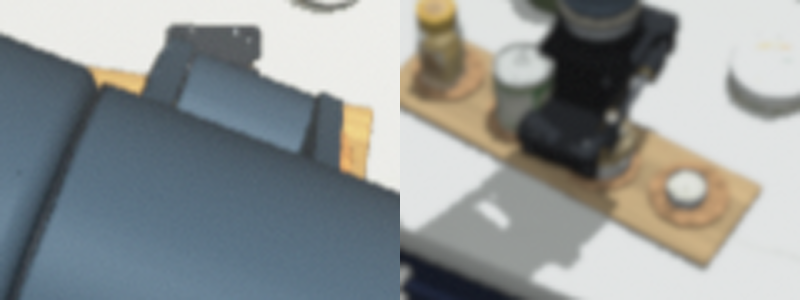

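```bash
python3 -m handwheel '[[0,-0.002,0.005,0.2,0,0,-1],[0,0,0,0,0,0,-1],[0,0,0,0,0,0,-1]]'; python3 -m handwheel '[[0,-0.001,0.003,0.2,0,0,-1],[0,0,0,0,0,0,-1],[0,0,0,0,0,0,-1]]'
```

```text
time_s: 42.55
tcp_pos: [0.4621, -0.0509, 0.0245]
ee_rot: [[-0.002, 1.0, 0.0], [1.0, 0.002, -0.002], [-0.002, 0.0, -1.0]]
force: [-0.3, 0.3, -0.3]
finger_gap: 0.061
time_s: 42.85
tcp_pos: [0.4627, -0.0511, 0.0246]
ee_rot: [[-0.003, 1.0, 0.002], [1.0, 0.003, -0.004], [-0.004, 0.002, -1.0]]
force: [0.3, -0.7, -1.0]
finger_gap: 0.0608
```

```bash
python3 -m handwheel '[[0,-0.002,0.004,0.3,0.2,0,-1],[0,0,0,0,0,0,-1],[0,0,0,0,0,0,-1]]'
```

```text
time_s: 43.15
tcp_pos: [0.4628, -0.0515, 0.0226]
ee_rot: [[-0.002, 1.0, 0.002], [1.0, 0.002, -0.001], [-0.001, 0.002, -1.0]]
force: [-0.6, -0.5, -1.3]
finger_gap: 0.0604
```

```bash
python3 -m handwheel '[[0,-0.001,0.003,0.1,0,0,-1],[0,0,0,0,0,0,-1],[0,0,0,0,0,0,-1]]'
```

```text
time_s: 43.45
tcp_pos: [0.4628, -0.0517, 0.0214]
ee_rot: [[-0.002, 1.0, 0.003], [1.0, 0.002, -0.002], [-0.002, 0.003, -1.0]]
force: [-0.5, -0.3, -1.1]
finger_gap: 0.0606
```

```bash
python3 -m handwheel '[[0,-0.001,0.003,0.1,0,0,-1],[0,0,0,0,0,0,-1],[0,0,0,0,0,0,-1]]'
```

```text
time_s: 43.75
tcp_pos: [0.4628, -0.0519, 0.0202]
ee_rot: [[-0.002, 1.0, 0.004], [1.0, 0.003, -0.003], [-0.003, 0.004, -1.0]]
force: [-0.4, -0.5, -1.6]
finger_gap: 0.0606
```

```bash
python3 -m handwheel '[[0,0,0,0,0,0,1],[0,0,0,0,0,0,1],[0,0,0,0,0,0,1],[0,0,0,0,0,0,1],[0,0,-0.02,0,0,0,1],[0,0,-0.04,0,0,0,1],[0,0,-0.04,0,0,0,1],[0,0,-0.03,0,0,0,1],[0,0,0,0,0,0,1],[0,0,0,0,0,0,1]]'; python3 -m handwheel '[[-0.04,-0.007,0,0,0,0,1],[-0.04,-0.007,0,0,0,0,1],[-0.04,-0.007,0,0,0,0,1],[-0.04,-0.007,0,0,0,0,1],[-0.04,-0.007,0,0,0,0,1],[-0.04,-0.007,0,0,0,0,1],[-0.04,-0.007,0,0,0,0,1],[-0.04,-0.007,0,0,0,0,1],[-0.04,-0.007,0,0,0,0,1],[0,0,0,0,0,0,1],[0,0,0,0,0,0,1]]'; python3 look.py v15 .48 0 .03; python3 - <<'E'
from m import *
for n in("top","side"):
    d=np.load(n+"_v15.npz")["d"]
    for k,xy,h,r in(("jar",(.495,.14),.114,.0205),("tin",(.482,.044),.09,.0285),("pot",(.463,-.05),.053,.031),("teal",(.459,-.14),.037,.019)):
        print(n,k,top_centre(n,d,xy,h,r))
E
```

```text
time_s: 44.75
tcp_pos: [0.4604, -0.0512, 0.1509]
ee_rot: [[-0.002, 1.0, -0.005], [1.0, 0.002, 0.0], [0.0, -0.005, -1.0]]
force: [0.3, -0.1, -0.5]
finger_gap: 0.0872
time_s: 45.85
tcp_pos: [0.3884, -0.4179, 0.129]
ee_rot: [[-0.005, 1.0, -0.027], [1.0, 0.005, 0.024], [0.025, -0.027, -0.999]]
force: [-0.5, 1.4, -0.2]
finger_gap: 0.0871
top jar [  0.4955   0.1411   0.0205   0.4953   0.141  191.    ]
top tin [  0.4854   0.0425   0.0283   0.4856   0.0432 308.    ]
top pot [  0.4636  -0.0516   0.0302   0.4641  -0.0515 358.    ]
top teal [ 0.4602 -0.1402  0.0188  0.4594 -0.1383 36.    ]
side jar [ 0.4909  0.1421  0.0216  0.4876  0.1359 77.    ]
side tin [  0.4798   0.0455   0.0301   0.4804   0.0445 208.    ]
side pot [  0.4602  -0.0514   0.0324   0.4574  -0.0508 250.    ]
side teal [ 0.4541 -0.1386  0.0207  0.4554 -0.1405 56.    ]
```

View pics/v15.png

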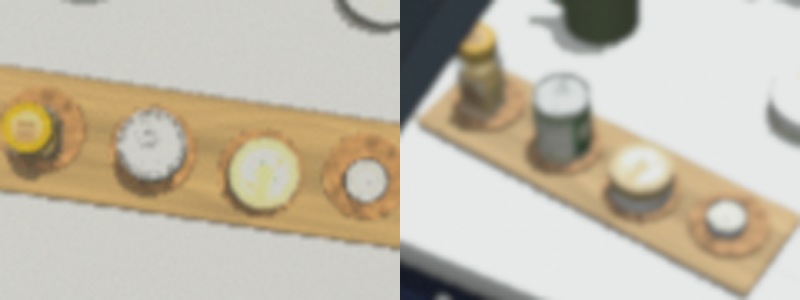

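```bash
python3 - <<'E'
from m import *
for n in("top","side"):
    d=np.load(n+"_v15.npz")["d"]; c=cloud(n,d)
    for a,b in((.022,.045),(.045,.07),(.07,.09),(.095,.118)):
        s=c[(np.hypot(c[:,0]-.493,c[:,1]-.141)<.036)&(c[:,2]>a)&(c[:,2]<b)]
        if len(s)>3: print(n,a,len(s),np.percentile(s[:,:2],[4,96],axis=0).ravel())
    for k,xy,h,r in(("mug",(.67,.107),.096,.045),("wide",(.638,-.158),.032,.045)):
        print(n,k,top_centre(n,np.load(n+"0.npz")["d"],xy,h,r)[:3],top_centre(n,d,xy,h,r)[:3])
print(env.observe()['force'],env.observe()['time_s'])
E
```

```text
top 0.022 23 [0.4749 0.1203 0.5106 0.1468]
top 0.045 17 [0.4759 0.1207 0.5096 0.1392]
top 0.07 36 [0.4747 0.1208 0.514  0.1552]
top 0.095 204 [0.4777 0.123  0.5122 0.1572]
top mug [0.6706 0.1035 0.049 ] [0.6691 0.1052 0.051 ]
top wide [ 0.6413 -0.1594  0.0452] [ 0.6408 -0.1599  0.0455]
side 0.022 68 [0.4691 0.1226 0.5026 0.1563]
side 0.045 78 [0.4697 0.1232 0.4992 0.1559]
side 0.07 76 [0.4699 0.123  0.5017 0.1579]
side 0.095 104 [0.4704 0.1236 0.5054 0.1477]
side mug [0.6658 0.1097 0.0523] [0.6624 0.1077 0.0519]
side wide [ 0.636  -0.1557  0.0473] [ 0.6361 -0.1574  0.0469]
[-0.1137  0.7845  0.6806] 45.95
```

```bash
python3 -c "
from station import job;print(job.hand_in())"
```

```text
the job is handed in; nothing more can be done
None
```

I placed all four things on the coasters in height order and handed the job in at about 46 s; it gives no verdict. The mug stands behind the left coaster, so the order is jar on coaster_1, tin on coaster_2, low pot on coaster_3 and tealight on coaster_4.

**Last checks:** both cameras put every thing within the 13 mm allowed, each compared with its coaster in the same camera. Approximate distances from the coaster centres:

| Thing | Off centre |
|---|---|
| Spice jar | 6 mm, towards the robot (the largest) |
| Small tin | 2 mm |
| Low pot | 4 mm in the top view, 1–2 mm in the side view |
| Tealight | 4–5 mm |

- **Upright:** the jar's sides line up from base to cap, and the others look upright in the last pictures.
- **Mug and wide pot:** their readings changed by no more than 4 mm, mostly measuring noise. The arm never went near either.
- **Gripper:** open and well clear of everything.

**What disagreed:**
- **Camera offset:** the two cameras differ by about 4 mm in x.
- **Low pot release:** I saw no clear contact force, so I let it go 1–2 mm lower than the height worked out for contact. It stands at the right height in the pictures.
- **Tealight grip:** the finger gap closed to about 36 mm on a 38 mm cup, so it was probably held off-centre or slightly tilted, but it ended up flat.

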